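Line up the height masters beside the measuring machine

TASK

Line up the four loose cylindrical height masters on the aluminium rail, one standing centred on each black pad, rising in height from the yellow end block: the shortest on the pad beside the yellow block, the tallest on the pad at the far end from it. Do not tip any master over on the way, leave them all standing freely, and leave the joystick control box and the brown stylus case where they are.

Things in the scene. Friction and masses are not known exactly. Their poses are not given: they have to be found in the camera images.
- blue_master: loose upright aluminium cylinder with a blue band and blue top, the shortest of the four height masters: 28 mm diameter, 40 mm tall, about 70 g (varies by 20 %). Origin at the centre of its underside, z up along its axis. Starts standing on the plate; its yaw means nothing.
- green_master: loose upright aluminium cylinder with a green band and green top, the second shortest of the four height masters: 34 mm diameter, 52 mm tall, about 130 g (varies by 20 %). Origin at the centre of its underside, z up along its axis. Starts standing on the plate; its yaw means nothing.
- red_master: loose upright aluminium cylinder with a red band and red top, the second tallest of the four height masters: 40 mm diameter, 64 mm tall, about 220 g (varies by 20 %). Origin at the centre of its underside, z up along its axis. Starts standing on the plate; its yaw means nothing.
- purple_master: loose upright aluminium cylinder with a purple band and purple top, the tallest of the four height masters: 46 mm diameter, 76 mm tall, about 340 g (varies by 20 %). Origin at the centre of its underside, z up along its axis. Starts standing on the plate; its yaw means nothing.
- pad1: fixed flat black rubber disc with a small white dot at its centre, 56 mm diameter and 3 mm thick, on top of the aluminium rail, at one end of the row. The rail is a fixed flat bar 420 x 70 x 12 mm; its four pads are 90 mm apart centre to centre. Origin at the centre of the pad's underside, 12 mm above the plate, so the pad's top is 15 mm above the plate; y runs along the rail towards pad4, x across the rail.
- pad2: fixed flat black rubber disc with a small white dot at its centre, 56 mm diameter and 3 mm thick, on top of the aluminium rail, second in the row, next to pad1. The rail is a fixed flat bar 420 x 70 x 12 mm; its four pads are 90 mm apart centre to centre. Origin at the centre of the pad's underside, 12 mm above the plate, so the pad's top is 15 mm above the plate; y runs along the rail towards pad4, x across the rail.
- pad3: fixed flat black rubber disc with a small white dot at its centre, 56 mm diameter and 3 mm thick, on top of the aluminium rail, third in the row, next to pad4. The rail is a fixed flat bar 420 x 70 x 12 mm; its four pads are 90 mm apart centre to centre. Origin at the centre of the pad's underside, 12 mm above the plate, so the pad's top is 15 mm above the plate; y runs along the rail towards pad4, x across the rail.
- pad4: fixed flat black rubber disc with a small white dot at its centre, 56 mm diameter and 3 mm thick, on top of the aluminium rail, at the other end of the row. The rail is a fixed flat bar 420 x 70 x 12 mm; its four pads are 90 mm apart centre to centre. Origin at the centre of the pad's underside, 12 mm above the plate, so the pad's top is 15 mm above the plate; y runs along the rail towards pad4, x across the rail.
- yellow_stop: fixed yellow end block on one end of the rail, 22 mm along the rail, 64 mm across it, 18 mm high, its centre 61 mm from the centre of the nearest end pad: which end varies (beside pad1 or beside pad4). A like grey block sits at the other end. A machined metal workpiece, 38 mm high, is fixed to the plate its near face at least 85 mm beyond the pad centres, away from the robot. Origin at the centre of its underside, 12 mm above the plate.
- pendant: bystander: dark grey joystick control box, 150 x 85 x 30 mm, its stick reaching 78 mm high, on the plate to the right of the work. Origin at the centre of its underside.
- stylus_case: bystander: flat brown case 120 x 80 x 28 mm on the plate to the left of the work. Origin at the centre of its underside.
Mind the look-alikes: they are no part of the job. Leave any pink look-alike of the red_master alone.

How it is judged (in metres and radians):
At the end, for the whole second after the job is handed in: Each master stands upright (within 0.1 rad) and at rest on its own pad, its axis within 12 mm of the pad's centre, underside on the pad, in order of height with the shortest (blue) beside the yellow block, then green, red, and the tallest (purple) at the other end (((horizontal distance between yellow_stop and pad1 below 0.1 m and horizontal distance between blue_master and pad1 below 0.012 m and z of blue_master in the frame of pad1 between 0 and 0.007 m and horizontal distance between green_master and pad2 below 0.012 m and z of green_master in the frame of pad2 between 0 and 0.007 m and horizontal distance between red_master and pad3 below 0.012 m and z of red_master in the frame of pad3 between 0 and 0.007 m and horizontal distance between purple_master and pad4 below 0.012 m and z of purple_master in the frame of pad4 between 0 and 0.007 m) or (horizontal distance between yellow_stop and pad4 below 0.1 m and horizontal distance between blue_master and pad4 below 0.012 m and z of blue_master in the frame of pad4 between 0 and 0.007 m and horizontal distance between green_master and pad3 below 0.012 m and z of green_master in the frame of pad3 between 0 and 0.007 m and horizontal distance between red_master and pad2 below 0.012 m and z of red_master in the frame of pad2 between 0 and 0.007 m and horizontal distance between purple_master and pad1 below 0.012 m and z of purple_master in the frame of pad1 between 0 and 0.007 m)) and angle between each of blue_master, green_master, red_master, purple_master's own z axis and vertical below 0.1 rad and linear speed of each of blue_master, green_master, red_master, purple_master below 0.02 m/s); the robot touches nothing.
It fails at once if a height master is tipped over (beyond 0.6 rad) (angle between any of blue_master, green_master, red_master, purple_master's own z axis and vertical above 0.6 rad).
It fails at once if the control box or the stylus case is moved more than 20 mm (distance of any of pendant, stylus_case from where it was at the start of the episode above 0.02 m).
It also fails if it takes over 96 s, if anything falls off the work surface, if the arm or the gripper's body presses on something with over 40 N, if the wrist force passes 120 N, or if a joint passes its speed limit or range.

ROBOT

A 6-joint arm with a two-finger parallel gripper is mounted at the origin on the work surface. World frame = base frame: x ahead of the robot, y to its left, z up, the work surface at z = 0. Lengths are in m, angles in degrees, forces in N, time in s.
With the tool pointing down it reaches from about 0.325 to 0.9 m from the base axis. Payload 6.1 kg.
Tool frame: the origin (TCP) lies midway between the tips of the shut fingers; the grasp point (between the pads) lies 19 mm behind it (ctrl.grasp_offset is the distance from the TCP to the grasp point, in m); z points along the fingers, y is the line along which they close (so a half turn about z gives the same grasp; the last joint's range is limited). The gripper opens to 87 mm and grips with 3 to 60 N. Pads are 19 mm wide; open, the fingers measure 117 mm over their backs; the gripper's body (75 mm by 190 mm) begins 51 mm behind the grasp point.
Start: joints at [-72.141, 12.628, 87.462, -0, 79.91, -7.225], TCP at [0.265, -0.566, 0.223] pointing down, gripper open.
Joint ranges: [-170.65, 170.65], [-52.31, 119.04], [5.05, 147.46], [-71.25, 251.25], [11.57, 151.72], [-153.62, 153.62]. Speed limits (degrees/s): [147.25, 147.25, 172.46, 180, 180, 180].

INTERFACE

Orientations are given as a 3x3 rotation matrix whose columns are the frame's x, y, z axes.
In Python, from cell import ctrl gives the robot as it stands.
- The arm moves only by the tool arm_command, never from a script. Its argument "rows" is a list of rows, each a list of 7 numbers: the shift along the tool's x, y, z in cm, then the turn, a rotation vector about the tool's x, y, z in rad, then the finger opening in cm, from 0 to 8.7. A call has 1 to 12 rows; each row is the pose to reach, as a shift and turn from the pose commanded when the call began, along the tool's axes at that moment; what a row does not reach only later rows make up. A row lasts 1/12 s, in which the tool goes at most 41.7 mm and 7.16 degrees, less where a joint would pass 70% of its speed; a pose out of reach is approached as far as the arm can. A call with a gripper value outside its range is refused whole. The fingers move at their own pace and stop on an object; "squeeze" is the grip in N (left out, the last holds). Time passes only in rows, so rows that repeat a pose let the fingers close. It gives the time, the measured TCP pose, the force, the opening and the grip force at its end, in the units of the state.
- ctrl.read_state(): the state, without advancing time (a new reading comes with each control period).
- ctrl.camera(name): name is "side" or "top"; returns the picture (480x640x3 uint8, red, green, blue); there is no depth.
- ctrl.camera_info(name): a dict with "fx", "fy", "cx", "cy" (pixels), "camera_from_world" (4x4, takes a point from world to camera coordinates). Camera axes: x right, y down, z forward; pixel columns grow to the right and rows downward; lengths in m; the calibration is good to about 2 mm. A picture is of the moment at which its call begins. camera_info takes no time and is no camera call.
- ctrl.close_job(): hands the job in; it is judged then, once.
The state is a dict: "clock": time; "q": joint angles; "dq": joint speeds; "tau": joint torques, N m; "ee_pos": TCP position; "eef_rot": TCP orientation; "contact_force": force on the tool from outside, world axes, zero at the start; "torque": the same for the moment, N m; "grip_width": opening from 0.0 (shut) to 1.0 (fully open); "gripper_force": force on a finger pad.
Only numpy, scipy, OpenCV 4.12 (cv2) and the standard library are available. Lean on these libraries where they do the work, as an engineer would, in place of code of your own. Each camera call takes 0.05 s, during which the arm holds its last target. There are 200 camera calls.

## Working session

There is one attempt and no reset: what is moved stays moved. The work goes in short steps, Python scripts to look and compute and a tool call to move; the robot and the scene stay as the last step left them, time stands still between calls to the robot, and variables do not carry over. Pictures are saved under pics/ and viewed, at most 14 in all, crops included, and the job is handed in when it is done.

Besides the shell and the picture viewer there is one more tool, called after "Call:" by a JSON object that holds its "name" and its "arguments". arm_command: Moves the arm, as the interface text tells. Its arguments: {"type":"object","properties":{"rows":{"type":"array","items":{"type":"array","items":{"type":"number"}}},"squeeze":{"type":"number"}},"required":["rows"]}

```bash
mkdir -p pics; python3 - <<'E'
from cell import ctrl
import cv2,numpy as np
for n in("top","side"):
    cv2.imwrite(f"pics/{n}0.png",ctrl.camera(n)[:,:,::-1]); i=ctrl.camera_info(n)
    print(n,i["fx"],i["cx"],i["cy"],np.round(i["camera_from_world"],3).tolist())
s=ctrl.read_state();print(s["ee_pos"],s["eef_rot"],s["clock"])
E
```

```text
top 550.8231290517936 320.8985670546047 235.79161784618677 [[0.029, -0.999, 0.018, -0.036], [-0.997, -0.03, -0.078, 0.547], [0.078, -0.015, -0.997, 1.232], [0.0, 0.0, 0.0, 1.0]]
side 554.6071740512808 326.80278152667756 235.5939345414203 [[-0.884, -0.467, 0.01, 0.472], [-0.274, 0.502, -0.82, 0.193], [0.378, -0.728, -0.572, 1.033], [0.0, 0.0, 0.0, 1.0]]
[ 0.26478159 -0.56549368  0.22151154] [[ 9.05677966e-01  4.23965922e-01 -5.65540810e-04]
 [ 4.23966237e-01 -9.05676308e-01  1.74766652e-03]
 [ 2.28754132e-04 -1.82259326e-03 -9.99998313e-01]] 0.1
```

View pics/top0.png

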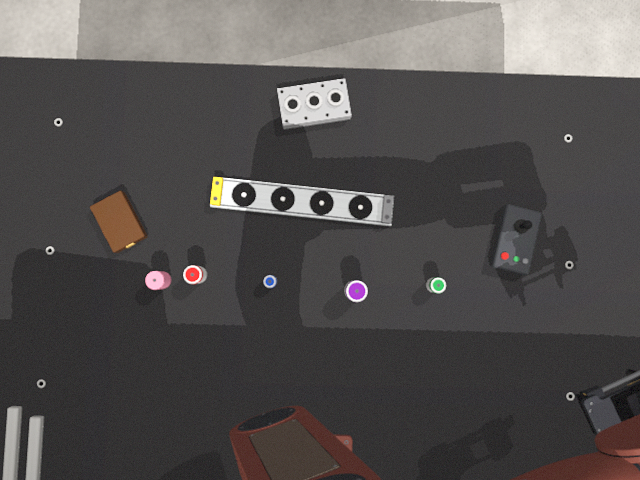

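View pics/side0.png

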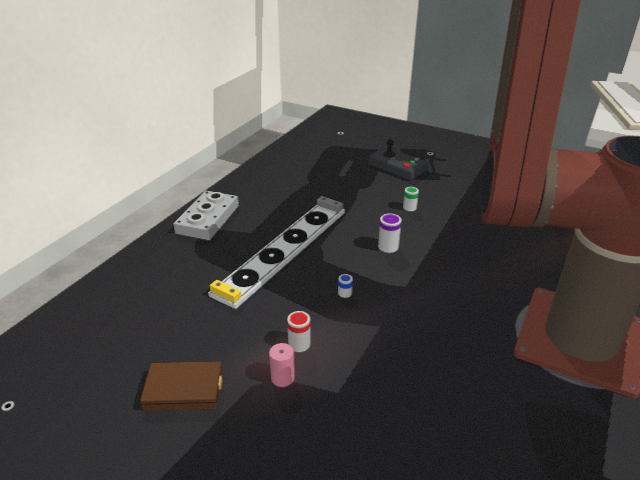

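The top view shows yellow at the left end of the rail (216,192), with pad dots near (244,195), (283,199), (321,203) and (360,207). Blue is at (270,282), purple (357,291) and green (438,285). There are two red candidates: (154,280) is plain pink all over, and (193,274) has an aluminium body with a red band and top. The second fits red_master, and I'll confirm it in a crop.

```bash
cat > h.py <<'E'
from cell import ctrl
import cv2,numpy as np
def ray(n,uv,z):
    i=ctrl.camera_info(n);M=np.array(i["camera_from_world"]);R,t=M[:3,:3],M[:3,3]
    d=R.T@[(uv[0]-i["cx"])/i["fx"],(uv[1]-i["cy"])/i["fy"],1];o=-R.T@t
    return (o+d*(z-o[2])/d[2])[:2]
def blobs(im,lo,hi,smin=90,vmin=60,amin=20):
    h=cv2.cvtColor(im,cv2.COLOR_RGB2HSV)
    m=cv2.inRange(h,(lo,smin,vmin),(hi,255,255))
    cs,_=cv2.findContours(m,cv2.RETR_EXTERNAL,cv2.CHAIN_APPROX_NONE)
    return [(cv2.minEnclosingCircle(c),cv2.contourArea(c)) for c in cs if cv2.contourArea(c)>amin]
HUES=dict(blue=(105,125,.040),green=(50,90,.052),purple=(130,160,.076),red=(0,6,.064),red2=(174,180,.064))
def dots(im):
    g=cv2.cvtColor(im,cv2.COLOR_RGB2GRAY);out=[]
    for u,v in((244,195),(283,199),(321,203),(360,207)):
        w=g[v-4:v+5,u-4:u+5].astype(float);w=np.clip(w-100,0,None);y,x=np.mgrid[v-4:v+5,u-4:u+5]
        out.append(((w*x).sum()/w.sum(),(w*y).sum()/w.sum()))
    return out
E
python3 - <<'E'
from h import *
im=ctrl.camera("top");sd=ctrl.camera("side")
for k,(a,b,z) in HUES.items():
    for (c,r),A in blobs(im,a,b):
        print(k,np.round(c,1),round(r,1),A,np.round(ray("top",c,z),4))
for d in dots(im): print("pad",np.round(d,1),np.round(ray("top",d,.015),4))
print("pink",ray("top",(154,280),.064),"case",ray("top",(118,219),.028),"pend",ray("top",(517,240),.03),"work",ray("top",(315,125),.0))
c=np.hstack([cv2.resize(im[240:310,130:220],(400,311)),cv2.resize(sd[300:390,250:340],(311,311))])
cv2.imwrite("pics/red.png",c[:,:,::-1])
E
```

```text
blue [269.1 281. ] 4.2 44.0 [0.4421 0.0922]
green [437.9 284.8] 5.3 77.0 [ 0.4444 -0.2821]
purple [356.6 290.8] 8.2 190.5 [ 0.4266 -0.1001]
red [575.  446.5] 71.8 3525.5 [ 0.1062 -0.5795]
red [304.5 455.5] 79.1 2890.0 [0.0739 0.0018]
red [191.9 274.2] 6.9 129.5 [0.4523 0.2587]
red [504.5 255.5] 3.8 37.0 [ 0.5131 -0.4259]
pad [243.4 194.2] [0.6389 0.1602]
pad [282.3 198.3] [0.6322 0.0707]
pad [321.2 202.4] [ 0.6254 -0.019 ]
pad [360.  206.7] [ 0.6183 -0.1085]
pink [0.43734339 0.34027511] case [0.57166862 0.43833183] pend [ 0.55097764 -0.4663505 ] work [8.10462903e-01 6.29602487e-04]
```

View pics/red.png

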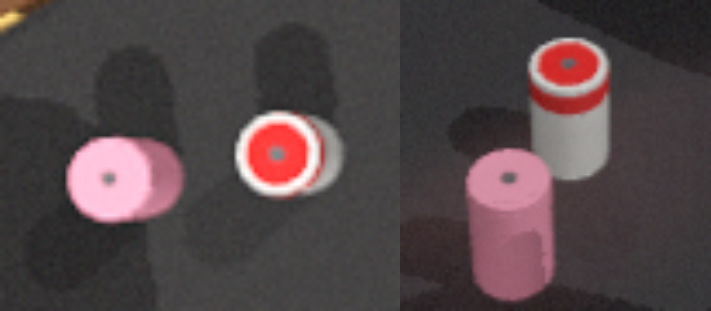

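The crop confirms it: the right one (top view pixel 192,274) has a white body with red band and top, so it is red_master. The left one is all pink, and I'll leave it alone. I'll do green first, turning the tool so its x runs along world y and its y along world x.

Call:
{"name": "arm_command", "arguments": {"rows": [[14, -9, 5, 0, 0, -0.57, 8.7], [28.3, -18, 10, 0, 0, -1.134, 8.7], [28.3, -18, 10, 0, 0, -1.134, 8.7], [28.3, -18, 10, 0, 0, -1.134, 8.7], [28.3, -18, 10, 0, 0, -1.134, 8.7], [28.3, -18, 10, 0, 0, -1.134, 8.7], [28.3, -18, 10, 0, 0, -1.134, 8.7], [28.3, -18, 10, 0, 0, -1.134, 8.7], [28.3, -18, 10, 0, 0, -1.134, 8.7], [28.3, -18, 10, 0, 0, -1.134, 8.7], [28.3, -18, 10, 0, 0, -1.134, 8.7], [28.3, -18, 10, 0, 0, -1.134, 8.7]], "squeeze": 20}}

```text
clock: 1.2
ee_pos: [0.4449, -0.2838, 0.1229]
eef_rot: [[0.001, 1.0, 0.0], [1.0, -0.001, -0.001], [-0.001, 0.0, -1.0]]
contact_force: [-0.0, 0.3, 0.2]
grip_width: 1.002
gripper_force: 0.0
```

```bash
python3 - <<'E'
from cell import ctrl
s=ctrl.read_state();print(s["ee_pos"],s["eef_rot"].round(4),s["clock"],s["q"])
E
```

```text
[ 0.44489072 -0.28384815  0.12292548] [[ 1.4e-03  1.0e+00  2.0e-04]
 [ 1.0e+00 -1.4e-03 -9.0e-04]
 [-9.0e-04  2.0e-04 -1.0e+00]] 1.2 [-4.10842904e+01  4.80014584e+00  1.07424549e+02 -3.26143459e-02
  6.77357686e+01 -4.09901696e+01]
```

Call:
{"name": "arm_command", "arguments": {"rows": [[0.2, 0, 4, 0, 0, 0, 8.7], [0.2, 0, 8, 0, 0, 0, 8.7], [0.2, 0, 10, 0, 0, 0, 8.7], [0.2, 0, 11.1, 0, 0, 0, 8.7], [0.2, 0, 11.1, 0, 0, 0, 8.7], [0.2, 0, 11.1, 0, 0, 0, 5], [0.2, 0, 11.1, 0, 0, 0, 4], [0.2, 0, 11.1, 0, 0, 0, 3], [0.2, 0, 11.1, 0, 0, 0, 2.5], [0.2, 0, 11.1, 0, 0, 0, 2.5], [0.2, 0, 11.1, 0, 0, 0, 2.5], [0.2, 0, 11.1, 0, 0, 0, 2.5]], "squeeze": 20}}

```text
clock: 2.2
ee_pos: [0.4452, -0.2812, 0.012]
eef_rot: [[-0.001, 1.0, 0.001], [1.0, 0.001, -0.001], [-0.001, 0.001, -1.0]]
contact_force: [-0.1, -0.3, -0.7]
grip_width: 0.554
gripper_force: 0.0
```

Call:
{"name": "arm_command", "arguments": {"rows": [[0, 0, 0, 0, 0, 0, 2.5], [0, 0, 0, 0, 0, 0, 2.5], [0, 0, 0, 0, 0, 0, 2.5], [0, 0, 0, 0, 0, 0, 2.5], [0, 0, 0, 0, 0, 0, 2.5], [0, 0, 0, 0, 0, 0, 2.5], [0, 0, 0, 0, 0, 0, 2.5], [0, 0, 0, 0, 0, 0, 2.5]]}}

```text
clock: 2.87
ee_pos: [0.4449, -0.281, 0.0115]
eef_rot: [[-0.001, 1.0, -0.0], [1.0, 0.001, 0.0], [0.0, -0.0, -1.0]]
contact_force: [-0.4, 0.4, 0.9]
grip_width: 0.384
gripper_force: 20.0
```

Call:
{"name": "arm_command", "arguments": {"rows": [[0, 0, -2, 0, 0, 0, 2.5], [0, 0, -5, 0, 0, 0, 2.5], [2, 1, -8, 0, 0, 0, 2.5], [5, 2.5, -10, 0, 0, 0, 2.5], [8.5, 4.5, -10, 0, 0, 0, 2.5], [12, 6.5, -10, 0, 0, 0, 2.5], [15.5, 8.5, -10, 0, 0, 0, 2.5], [19, 10.5, -10, 0, 0, 0, 2.5], [22.5, 12.5, -10, 0, 0, 0, 2.5], [26, 14.5, -10, 0, 0, 0, 2.5], [29.5, 16.5, -10, 0, 0, 0, 2.5], [32, 17.5, -10, 0, 0, 0, 2.5]]}}

```text
clock: 3.87
ee_pos: [0.621, 0.0423, 0.1112]
eef_rot: [[-0.002, 1.0, 0.001], [1.0, 0.002, 0.001], [0.001, 0.001, -1.0]]
contact_force: [0.1, -0.5, -1.1]
grip_width: 0.383
gripper_force: 20.0
```

Call:
{"name": "arm_command", "arguments": {"rows": [[2.2, 1, 0, 0, 0, 0, 2.5], [3.2, 1.2, 0, 0, 0, 0, 2.5], [3.2, 1.2, 2, 0, 0, 0, 2.5], [3.2, 1.2, 4, 0, 0, 0, 2.5], [3.2, 1.2, 5, 0, 0, 0, 2.5], [3.2, 1.2, 5, 0, 0, 0, 2.5]]}}

```text
clock: 4.37
ee_pos: [0.6285, 0.0707, 0.0578]
eef_rot: [[-0.001, 1.0, -0.007], [1.0, 0.001, -0.0], [-0.0, -0.007, -1.0]]
contact_force: [-0.7, -0.9, -1.6]
grip_width: 0.387
gripper_force: 20.0
```

Call:
{"name": "arm_command", "arguments": {"rows": [[0, 0, 1, 0, 0, 0, 2.5], [0, 0, 1.5, 0, 0, 0, 2.5], [0, 0, 1.5, 0, 0, 0, 2.5]]}}

```text
clock: 4.62
ee_pos: [0.6311, 0.0707, 0.0458]
eef_rot: [[-0.0, 1.0, -0.001], [1.0, 0.0, -0.0], [-0.0, -0.001, -1.0]]
contact_force: [0.4, -0.1, -2.1]
grip_width: 0.384
gripper_force: 20.0
```

```bash
python3 - <<'E'
from h import *
cv2.imwrite("pics/s1.png",ctrl.camera("side")[100:400,150:450,::-1].repeat(2,0).repeat(2,1))
im=ctrl.camera("top");print([(c,A,ray("top",c,.07)) for (c,r),A in blobs(im,50,90,amin=8)])
s=ctrl.read_state();print(s["ee_pos"],s["eef_rot"].round(4),s["contact_force"])
E
```

```text
[((515.75, 258.5), 20.0, array([ 0.50691557, -0.44863411]))]
[0.63187764 0.07089776 0.04696546] [[-7.e-04  1.e+00  5.e-04]
 [ 1.e+00  7.e-04 -0.e+00]
 [-0.e+00  5.e-04 -1.e+00]] [ 0.68824368  0.39771749 -1.05484319]
```

View pics/s1.png

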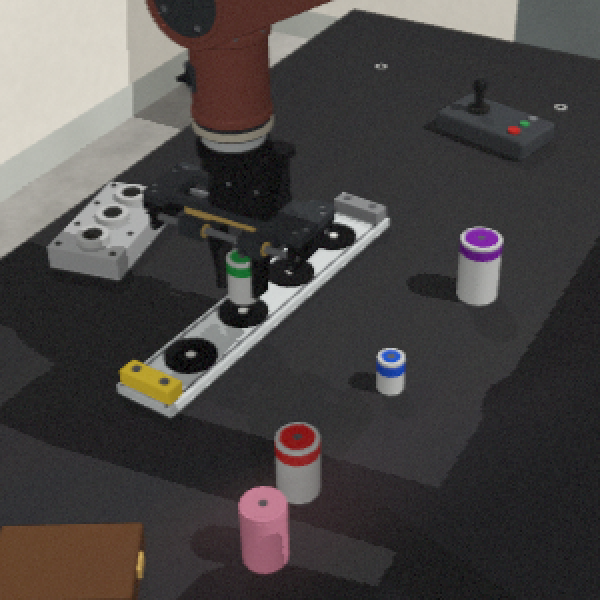

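The side view shows green held upright over the second pad from yellow, at about (240,280) in the crop. I'll lower it and release.

Call:
{"name": "arm_command", "arguments": {"rows": [[0, 0, 1, 0, 0, 0, 2.5], [0, 0, 1.7, 0, 0, 0, 2.5], [0, 0, 1.9, 0, 0, 0, 2.5], [0, 0, 1.9, 0, 0, 0, 2.5], [0, 0, 1.9, 0, 0, 0, 2.5]]}}

```text
clock: 5.13
ee_pos: [0.6314, 0.0712, 0.0271]
eef_rot: [[-0.001, 1.0, -0.001], [1.0, 0.001, 0.0], [0.0, -0.001, -1.0]]
contact_force: [1.2, -0.7, -1.1]
grip_width: 0.385
gripper_force: 20.0
```

Call:
{"name": "arm_command", "arguments": {"rows": [[0, 0, 0, 0, 0, 0, 4.5], [0, 0, 0, 0, 0, 0, 6.5], [0, 0, 0, 0, 0, 0, 6.5], [0, 0, 0, 0, 0, 0, 6.5], [0, 0, 0, 0, 0, 0, 6.5], [0, 0, 0, 0, 0, 0, 6.5], [0, 0, -2, 0, 0, 0, 6.5], [0, 0, -5, 0, 0, 0, 6.5], [0, 0, -9, 0, 0, 0, 6.5]]}}

```text
clock: 5.88
ee_pos: [0.6288, 0.0711, 0.1149]
eef_rot: [[-0.001, 1.0, -0.007], [1.0, 0.001, 0.0], [0.0, -0.007, -1.0]]
contact_force: [-0.1, -0.5, 0.1]
grip_width: 0.745
gripper_force: 0.0
```

Call:
{"name": "arm_command", "arguments": {"rows": [[9, -9, 0, 0, 0, 0, 6.5], [18.8, -18, 0, 0, 0, 0, 6.5], [18.8, -18, 0, 0, 0, 0, 6.5], [18.8, -18, 0, 0, 0, 0, 6.5], [18.8, -18, 0, 0, 0, 0, 6.5], [18.8, -18, 0, 0, 0, 0, 6.5], [18.8, -18, 0, 0, 0, 0, 6.5], [18.8, -18, 0, 0, 0, 0, 6.5], [18.8, -18, 0, 0, 0, 0, 6.5], [18.8, -18, 0, 0, 0, 0, 6.5]]}}

```text
clock: 6.72
ee_pos: [0.4525, 0.2584, 0.1178]
eef_rot: [[-0.001, 1.0, 0.001], [1.0, 0.001, -0.0], [-0.0, 0.001, -1.0]]
contact_force: [0.8, -0.2, 0.4]
grip_width: 0.743
gripper_force: 0.0
```

```bash
python3 - <<'E'
from h import *
im=ctrl.camera("top")
for (c,r),A in blobs(im,50,90): print("g",c,A,ray("top",c,.067))
s=ctrl.read_state();print(s["ee_pos"],s["eef_rot"].round(4),s["contact_force"])
E
```

```text
g (281.5625, 195.71875) 73.0 [0.63027115 0.06950665]
[0.45262044 0.25812094 0.11775785] [[ 2.e-04  1.e+00  8.e-04]
 [ 1.e+00 -2.e-04 -1.e-04]
 [-1.e-04  8.e-04 -1.e+00]] [-0.73759808 -0.23641737 -0.14614202]
```

Green stands within about 2 mm of its pad centre. Next is red, with the TCP going down to 0.018.

Call:
{"name": "arm_command", "arguments": {"rows": [[0, 0, 4, 0, 0, 0, 6.5], [0, 0, 7.5, 0, 0, 0, 6.5], [0, 0, 9.5, 0, 0, 0, 6.5], [0, 0, 10, 0, 0, 0, 6.5], [0, 0, 10, 0, 0, 0, 6.5], [0, 0, 10, 0, 0, 0, 3], [0, 0, 10, 0, 0, 0, 3], [0, 0, 10, 0, 0, 0, 3], [0, 0, 10, 0, 0, 0, 3], [0, 0, 10, 0, 0, 0, 3], [0, 0, 10, 0, 0, 0, 3], [0, 0, 10, 0, 0, 0, 3]], "squeeze": 25}}

```text
clock: 7.77
ee_pos: [0.4527, 0.2594, 0.0189]
eef_rot: [[-0.001, 1.0, 0.003], [1.0, 0.001, 0.001], [0.001, 0.003, -1.0]]
contact_force: [1.5, -0.2, 6.9]
grip_width: 0.456
gripper_force: 25.0
```

Call:
{"name": "arm_command", "arguments": {"rows": [[0, 0, -2, 0, 0, 0, 3], [0, 0, -5, 0, 0, 0, 3], [0, 0, -8.5, 0, 0, 0, 3], [-1.5, 1, -10.5, 0, 0, 0, 3], [-4.5, 3, -11, 0, 0, 0, 3], [-8, 5, -11, 0, 0, 0, 3], [-11.5, 7, -11, 0, 0, 0, 3], [-15, 9, -11, 0, 0, 0, 3], [-18.5, 11, -11, 0, 0, 0, 3], [-22, 13, -11, 0, 0, 0, 3], [-25, 15.5, -11, 0, 0, 0, 3], [-27, 17, -11, 0, 0, 0, 3]]}}

```text
clock: 8.77
ee_pos: [0.6227, -0.0142, 0.1269]
eef_rot: [[0.001, 1.0, -0.0], [1.0, -0.001, -0.001], [-0.001, -0.0, -1.0]]
contact_force: [0.1, 0.7, -1.3]
grip_width: 0.455
gripper_force: 25.0
```

Call:
{"name": "arm_command", "arguments": {"rows": [[-0.8, 0.3, 0, 0, 0, 0, 3], [-0.8, 0.3, 0, 0, 0, 0, 3], [-0.8, 0.3, 2, 0, 0, 0, 3], [-0.8, 0.3, 5, 0, 0, 0, 3], [-0.8, 0.3, 7, 0, 0, 0, 3], [-0.8, 0.3, 7.5, 0, 0, 0, 3], [-0.8, 0.3, 7.5, 0, 0, 0, 3], [-0.8, 0.3, 7.5, 0, 0, 0, 3]]}}

```text
clock: 9.43
ee_pos: [0.6245, -0.0178, 0.0531]
eef_rot: [[-0.002, 1.0, -0.0], [1.0, 0.002, 0.0], [0.0, -0.0, -1.0]]
contact_force: [0.5, 0.2, -1.8]
grip_width: 0.453
gripper_force: 25.0
```

Call:
{"name": "arm_command", "arguments": {"rows": [[-0.1, 0.1, 1, 0, 0, 0, 3], [-0.1, 0.1, 1.7, 0, 0, 0, 3], [-0.1, 0.1, 1.9, 0, 0, 0, 3], [-0.1, 0.1, 1.9, 0, 0, 0, 3], [-0.1, 0.1, 1.9, 0, 0, 0, 3]]}}

```text
clock: 9.85
ee_pos: [0.6259, -0.0199, 0.0339]
eef_rot: [[-0.001, 1.0, 0.0], [1.0, 0.001, 0.0], [0.0, 0.0, -1.0]]
contact_force: [0.5, 0.4, -0.2]
grip_width: 0.453
gripper_force: 25.0
```

Call:
{"name": "arm_command", "arguments": {"rows": [[0, 0, 0, 0, 0, 0, 5], [0, 0, 0, 0, 0, 0, 7], [0, 0, 0, 0, 0, 0, 7], [0, 0, 0, 0, 0, 0, 7], [0, 0, 0, 0, 0, 0, 7], [0, 0, 0, 0, 0, 0, 7], [0, 0, -2, 0, 0, 0, 7], [0, 0, -5, 0, 0, 0, 7], [0, 0, -9, 0, 0, 0, 7], [0, 0, -9, 0, 0, 0, 7]]}}

```text
clock: 10.68
ee_pos: [0.6308, -0.0206, 0.1324]
eef_rot: [[-0.001, 1.0, 0.013], [1.0, 0.001, -0.002], [-0.002, 0.013, -1.0]]
contact_force: [2.5, -1.1, 2.2]
grip_width: 0.803
gripper_force: 0.0
```

Call:
{"name": "arm_command", "arguments": {"rows": [[-4, -10, 0, 0, 0, 0, 8], [-8.1, -19.9, 0, 0, 0, 0, 8], [-8.1, -19.9, 0, 0, 0, 0, 8], [-8.1, -19.9, 0, 0, 0, 0, 8], [-8.1, -19.9, 0, 0, 0, 0, 8], [-8.1, -19.9, 0, 0, 0, 0, 8], [-8.1, -19.9, 0, 0, 0, 0, 8], [-8.1, -19.9, 0, 0, 0, 0, 8], [-8.1, -19.9, 0, 0, 0, 0, 8], [-8.1, -19.9, 0, 0, 0, 0, 8]]}}

```text
clock: 11.52
ee_pos: [0.4282, -0.1009, 0.124]
eef_rot: [[-0.002, 1.0, 0.001], [1.0, 0.002, -0.0], [-0.0, 0.001, -1.0]]
contact_force: [-0.0, 0.0, 0.3]
grip_width: 0.921
gripper_force: 0.0
```

```bash
python3 - <<'E'
from h import *
im=ctrl.camera("top")
for (c,r),A in blobs(im,50,90): print("g",c,A,ray("top",c,.067))
for (c,r),A in blobs(im,0,6): print("r",c,A,ray("top",c,.079))
s=ctrl.read_state();print(s["ee_pos"],s["eef_rot"].round(4),s["contact_force"])
E
```

```text
g (281.5625, 195.71875) 74.0 [0.63027115 0.06950665]
r (213.0, 474.5) 759.5 [0.03544852 0.19207604]
r (504.5, 255.5) 37.0 [ 0.51230616 -0.42061968]
r (340.3357849121094, 380.47906494140625) 21011.5 [ 0.23567467 -0.06969881]
r (322.19232177734375, 198.59616088867188) 136.0 [ 0.62490569 -0.01999032]
[ 0.42799639 -0.10081902  0.12379543] [[-2.1e-03  1.0e+00  6.0e-04]
 [ 1.0e+00  2.1e-03 -1.0e-04]
 [-1.0e-04  6.0e-04 -1.0e+00]] [-0.15482031  0.30138544 -1.23997873]
```

Red is placed well too. Next is purple, with the TCP going down to 0.025.

Call:
{"name": "arm_command", "arguments": {"rows": [[0.1, -0.1, 4, 0, 0, 0, 8], [0.1, -0.1, 7.5, 0, 0, 0, 8], [0.1, -0.1, 9.5, 0, 0, 0, 8], [0.1, -0.1, 9.9, 0, 0, 0, 8], [0.1, -0.1, 9.9, 0, 0, 0, 8], [0.1, -0.1, 9.9, 0, 0, 0, 3.5], [0.1, -0.1, 9.9, 0, 0, 0, 3.5], [0.1, -0.1, 9.9, 0, 0, 0, 3.5], [0.1, -0.1, 9.9, 0, 0, 0, 3.5], [0.1, -0.1, 9.9, 0, 0, 0, 3.5], [0.1, -0.1, 9.9, 0, 0, 0, 3.5], [0.1, -0.1, 9.9, 0, 0, 0, 3.5]], "squeeze": 30}}

```text
clock: 12.57
ee_pos: [0.4266, -0.1004, 0.0252]
eef_rot: [[-0.001, 1.0, 0.002], [1.0, 0.001, -0.001], [-0.001, 0.002, -1.0]]
contact_force: [1.8, 0.2, 2.3]
grip_width: 0.526
gripper_force: 30.0
```

Call:
{"name": "arm_command", "arguments": {"rows": [[0, 0, 0, 0, 0, 0, 3.5], [0, 0, 0, 0, 0, 0, 3.5], [0, 0, 0, 0, 0, 0, 3.5]]}}

```text
clock: 12.82
ee_pos: [0.4266, -0.1004, 0.0252]
eef_rot: [[-0.001, 1.0, 0.002], [1.0, 0.001, -0.001], [-0.001, 0.002, -1.0]]
contact_force: [2.0, -0.6, 5.0]
grip_width: 0.522
gripper_force: 30.0
```

Call:
{"name": "arm_command", "arguments": {"rows": [[0, 0, -2, 0, 0, 0, 3.5], [0, 0, -5, 0, 0, 0, 3.5], [-0.3, 2, -7, 0, 0, 0, 3.5], [-0.5, 5, -8, 0, 0, 0, 3.5], [-0.8, 8.5, -8, 0, 0, 0, 3.5], [-0.8, 12, -8, 0, 0, 0, 3.5], [-0.8, 15.5, -8, 0, 0, 0, 3.5], [-0.8, 18, -8, 0, 0, 0, 3.5], [-0.8, 19.2, -8, 0, 0, 0, 3.5], [-0.8, 19.2, -7, 0, 0, 0, 3.5], [-0.8, 19.2, -5, 0, 0, 0, 3.5], [-0.8, 19.2, -3.5, 0, 0, 0, 3.5]]}}

```text
clock: 13.82
ee_pos: [0.6154, -0.1074, 0.0564]
eef_rot: [[-0.001, 1.0, -0.004], [1.0, 0.001, 0.001], [0.001, -0.004, -1.0]]
contact_force: [-0.8, 0.1, -4.3]
grip_width: 0.524
gripper_force: 30.0
```

Call:
{"name": "arm_command", "arguments": {"rows": [[0, 0, 0, 0, 0, 0, 3.5], [0, 0, 0, 0, 0, 0, 3.5]]}}

```text
clock: 13.98
ee_pos: [0.6146, -0.1072, 0.0567]
eef_rot: [[-0.001, 1.0, -0.006], [1.0, 0.001, 0.002], [0.002, -0.006, -1.0]]
contact_force: [0.9, -0.3, -4.0]
grip_width: 0.525
gripper_force: 30.0
```

Call:
{"name": "arm_command", "arguments": {"rows": [[-0.1, 0, 0.8, 0, 0, 0, 3.5], [-0.1, 0, 1.3, 0, 0, 0, 3.5], [-0.1, 0, 1.5, 0, 0, 0, 3.5], [-0.1, 0, 1.5, 0, 0, 0, 3.5], [-0.1, 0, 1.6, 0, 0, 0, 3.5], [-0.1, 0, 1.6, 0, 0, 0, 3.5]]}}

```text
clock: 14.48
ee_pos: [0.618, -0.1089, 0.0439]
eef_rot: [[-0.001, 1.0, 0.001], [1.0, 0.001, -0.0], [-0.0, 0.001, -1.0]]
contact_force: [0.8, 0.5, -4.0]
grip_width: 0.525
gripper_force: 30.0
```

Call:
{"name": "arm_command", "arguments": {"rows": [[0, 0, 0.2, 0, 0, 0, 3.5], [0, 0, 0.35, 0, 0, 0, 3.5], [0, 0, 0.35, 0, 0, 0, 3.5], [0, 0, 0.35, 0, 0, 0, 3.5]]}}

```text
clock: 14.82
ee_pos: [0.6181, -0.109, 0.0403]
eef_rot: [[-0.001, 1.0, 0.001], [1.0, 0.001, -0.0], [-0.0, 0.001, -1.0]]
contact_force: [-0.5, -0.2, -1.4]
grip_width: 0.519
gripper_force: 30.0
```

Call:
{"name": "arm_command", "arguments": {"rows": [[0, 0, 0, 0, 0, 0, 5], [0, 0, 0, 0, 0, 0, 7.2], [0, 0, 0, 0, 0, 0, 7.2], [0, 0, 0, 0, 0, 0, 7.2], [0, 0, 0, 0, 0, 0, 7.2], [0, 0, 0, 0, 0, 0, 7.2], [0, 0, -2, 0, 0, 0, 7.2], [0, 0, -5, 0, 0, 0, 7.2], [0, 0, -9, 0, 0, 0, 7.2], [0, 0, -9, 0, 0, 0, 7.2]]}}

```text
clock: 15.65
ee_pos: [0.6227, -0.1103, 0.139]
eef_rot: [[-0.001, 1.0, 0.012], [1.0, 0.001, -0.004], [-0.004, 0.012, -1.0]]
contact_force: [2.3, -0.5, 1.6]
grip_width: 0.823
gripper_force: 0.0
```

Call:
{"name": "arm_command", "arguments": {"rows": [[8, -9, 0, 0, 0, 0, 6], [20.1, -17.6, 0, 0, 0, 0, 6], [20.1, -17.6, 0, 0, 0, 0, 6], [20.1, -17.6, 0, 0, 0, 0, 6], [20.1, -17.6, 0, 0, 0, 0, 6], [20.1, -17.6, 0, 0, 0, 0, 6], [20.1, -17.6, 0, 0, 0, 0, 6], [20.1, -17.6, 0, 0, 0, 0, 6], [20.1, -17.6, 0, 0, 0, 0, 6], [20.1, -17.6, 0, 0, 0, 0, 6], [20.1, -17.6, 0, 0, 0, 0, 6]]}}

```text
clock: 16.57
ee_pos: [0.4427, 0.0911, 0.1304]
eef_rot: [[0.0, 1.0, 0.001], [1.0, -0.0, -0.0], [-0.0, 0.001, -1.0]]
contact_force: [0.3, 0.5, 0.1]
grip_width: 0.691
gripper_force: 0.0
```

```bash
python3 - <<'E'
from h import *
im=ctrl.camera("top")
for (c,r),A in blobs(im,130,160): print("p",c,A,ray("top",c,.091))
cv2.imwrite("pics/s2.png",ctrl.camera("side")[:,:,::-1])
s=ctrl.read_state();print(s["ee_pos"],s["eef_rot"].round(4),s["contact_force"])
E
```

```text
p (362.91094970703125, 202.53424072265625) 190.0 [ 0.61729955 -0.10810301]
[0.44239894 0.09104599 0.1301218 ] [[ 6.e-04  1.e+00  2.e-04]
 [ 1.e+00 -6.e-04 -2.e-04]
 [-2.e-04  2.e-04 -1.e+00]] [-0.08370684  0.2254815  -0.35390303]
```

View pics/s2.png

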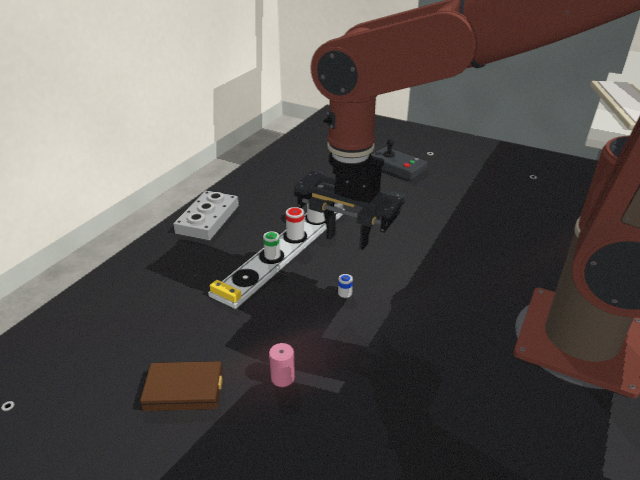

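The side view shows green (271,248), red (295,225) and purple (behind the gripper, about 318,212) standing on their pads. Blue is under the gripper at (345,286).

Call:
{"name": "arm_command", "arguments": {"rows": [[0.1, 0, 4, 0, 0, 0, 6], [0.1, 0, 8, 0, 0, 0, 6], [0.1, 0, 11, 0, 0, 0, 6], [0.1, 0, 12, 0, 0, 0, 6], [0.1, 0, 12.2, 0, 0, 0, 6], [0.1, 0, 12.2, 0, 0, 0, 6], [0.1, 0, 12.2, 0, 0, 0, 2], [0.1, 0, 12.2, 0, 0, 0, 2], [0.1, 0, 12.2, 0, 0, 0, 2], [0.1, 0, 12.2, 0, 0, 0, 2], [0.1, 0, 12.2, 0, 0, 0, 2], [0.1, 0, 12.2, 0, 0, 0, 2]], "squeeze": 15}}

```text
clock: 17.67
ee_pos: [0.442, 0.093, 0.0086]
eef_rot: [[-0.001, 1.0, 0.001], [1.0, 0.001, 0.0], [0.0, 0.001, -1.0]]
contact_force: [1.0, -0.5, 0.4]
grip_width: 0.321
gripper_force: 0.7
```

Call:
{"name": "arm_command", "arguments": {"rows": [[0, 0, 0, 0, 0, 0, 2], [0, 0, 0, 0, 0, 0, 2], [0, 0, 0, 0, 0, 0, 2], [0, 0, 0, 0, 0, 0, 2]]}}

```text
clock: 18.0
ee_pos: [0.4421, 0.093, 0.0086]
eef_rot: [[-0.001, 1.0, 0.001], [1.0, 0.001, 0.0], [0.0, 0.001, -1.0]]
contact_force: [-0.9, -0.2, 5.8]
grip_width: 0.317
gripper_force: 15.0
```

Call:
{"name": "arm_command", "arguments": {"rows": [[0, 0, -2, 0, 0, 0, 2], [0, 0, -5, 0, 0, 0, 2], [1.5, 2, -7, 0, 0, 0, 2], [3, 5, -8, 0, 0, 0, 2], [5, 8.5, -8, 0, 0, 0, 2], [6.7, 12, -8, 0, 0, 0, 2], [6.7, 15.5, -8, 0, 0, 0, 2], [6.7, 18.5, -8, 0, 0, 0, 2], [6.7, 19.7, -8, 0, 0, 0, 2], [6.7, 19.7, -7, 0, 0, 0, 2], [6.7, 19.7, -5, 0, 0, 0, 2], [6.7, 19.7, -3.5, 0, 0, 0, 2]]}}

```text
clock: 19.0
ee_pos: [0.6369, 0.16, 0.0406]
eef_rot: [[-0.001, 1.0, -0.003], [1.0, 0.001, -0.0], [-0.0, -0.003, -1.0]]
contact_force: [-0.5, -0.4, -1.2]
grip_width: 0.317
gripper_force: 15.0
```

Call:
{"name": "arm_command", "arguments": {"rows": [[0, 0, 0, 0, 0, 0, 2], [0, 0, 0, 0, 0, 0, 2], [0, 0, 1, 0, 0, 0, 2], [0, 0, 1.5, 0, 0, 0, 2], [0, 0, 1.6, 0, 0, 0, 2], [0, 0, 1.6, 0, 0, 0, 2], [0, 0, 1.6, 0, 0, 0, 2]]}}

```text
clock: 19.58
ee_pos: [0.6387, 0.1602, 0.0274]
eef_rot: [[-0.001, 1.0, 0.001], [1.0, 0.001, 0.0], [0.0, 0.001, -1.0]]
contact_force: [0.1, 0.3, -0.1]
grip_width: 0.317
gripper_force: 15.0
```

Contact is expected at 0.0236, so another 3.5 mm.

Call:
{"name": "arm_command", "arguments": {"rows": [[0, 0, 0.2, 0, 0, 0, 2], [0, 0, 0.35, 0, 0, 0, 2], [0, 0, 0.35, 0, 0, 0, 2], [0, 0, 0.35, 0, 0, 0, 2]]}}

```text
clock: 19.92
ee_pos: [0.6386, 0.1601, 0.0236]
eef_rot: [[-0.001, 1.0, 0.0], [1.0, 0.001, 0.0], [0.0, 0.0, -1.0]]
contact_force: [0.1, 0.6, -0.3]
grip_width: 0.322
gripper_force: 15.0
```

Call:
{"name": "arm_command", "arguments": {"rows": [[0, 0, 0, 0, 0, 0, 4], [0, 0, 0, 0, 0, 0, 6], [0, 0, 0, 0, 0, 0, 6], [0, 0, 0, 0, 0, 0, 6], [0, 0, 0, 0, 0, 0, 6], [0, 0, 0, 0, 0, 0, 6], [0, 0, -2, 0, 0, 0, 6], [0, 0, -5, 0, 0, 0, 6], [0, 0, -9, 0, 0, 0, 6], [0, 0, -11, 0, 0, 0, 6], [0, -2, -11, 0, 0, 0, 6], [0, -4, -11, 0, 0, 0, 6]]}}

```text
clock: 20.92
ee_pos: [0.6005, 0.1602, 0.1365]
eef_rot: [[-0.001, 1.0, 0.006], [1.0, 0.001, 0.001], [0.001, 0.006, -1.0]]
contact_force: [-0.1, -0.3, -0.7]
grip_width: 0.692
gripper_force: 0.0
```

Call:
{"name": "arm_command", "arguments": {"rows": [[0, -4, 0, 0, 0, 0, 6], [0, -8, 0, 0, 0, 0, 6], [0, -12, 0, 0, 0, 0, 6], [0, -16, 0, 0, 0, 0, 6], [0, -16, 0, 0, 0, 0, 6], [0, -16, 0, 0, 0, 0, 6], [0, -16, 0, 0, 0, 0, 6]]}}

```text
clock: 21.5
ee_pos: [0.4397, 0.1601, 0.1345]
eef_rot: [[-0.001, 1.0, 0.003], [1.0, 0.001, 0.0], [0.0, 0.003, -1.0]]
contact_force: [0.3, 0.6, 0.3]
grip_width: 0.691
gripper_force: 0.0
```

```bash
python3 - <<'E'
from h import *
im=ctrl.camera("top")
for k,(a,b,z) in HUES.items():
    for (c,r),A in blobs(im,a,b):
        if c[1]<230 and 220<c[0]<400: print(k,np.round(c,1),A,np.round(ray("top",c,z+.015),4))
cv2.imwrite("pics/s3.png",ctrl.camera("side")[:,:,::-1])
E
```

```text
blue [241.5 192.2] 43.0 [0.6372 0.1593]
green [281.6 195.7] 73.0 [0.6303 0.0695]
purple [362.9 202.5] 190.0 [ 0.6173 -0.1081]
red [322.3 198.7] 129.5 [ 0.6248 -0.0203]
```

View pics/s3.png

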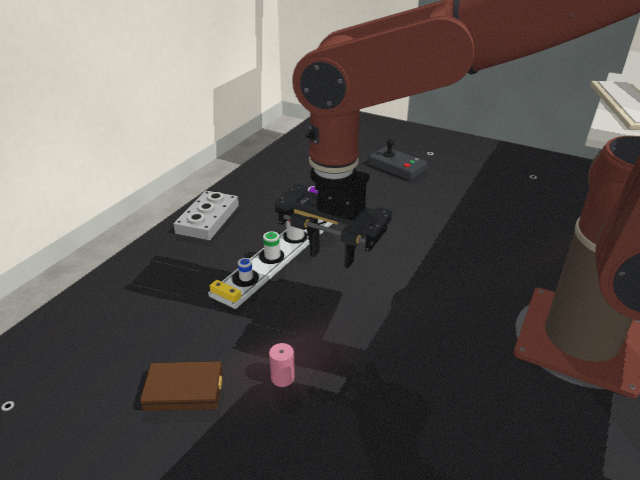

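The side view shows blue (245,270) and green (271,248) standing, with red and purple partly hidden by the gripper. The top view puts all four within about 2.5 mm of their pad centres, and the gripper is clear. I'm handing the job in.

```bash
python3 -c "
from cell import ctrl
print(ctrl.close_job())"
```

```text
the job is handed in; nothing more can be done
None
```

All four masters stand on the rail in height order from the yellow block (blue, green, red, purple), each about 2.5 mm or less from its pad centre by the top camera; the job was handed in at about 22 s, and the hand-in returned no verdict.

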